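# Pack the engraver's spares kit

### The arm

A 6-joint arm with a two-finger parallel gripper is mounted at the origin on the work surface. World frame = base frame: x ahead of the robot, y to its left, z up, the work surface at z = 0. Lengths are in mm, angles in degrees, forces in N, time in s.
With the tool pointing down it reaches from about 300 to 850 mm from the base axis. Payload 4.2 kg.
Tool frame: the origin (TCP) lies on the centre line of the jaws, within the pads' length; the fingertips stand 11 mm ahead of it and the grasp point (between the pads) lies 8 mm behind it; z points along the fingers, y is the line along which they close (so a half turn about z gives the same grasp; the last joint's range is limited). The gripper opens to 91 mm and grips with 3 to 60 N. Pads are 32 mm wide; open, the fingers measure 118 mm over their backs; the gripper's body (76 mm by 178 mm) begins 60 mm behind the grasp point.
Start: joints at [-73.052, 18.312, 89.639, -0, 72.044, -1.146], TCP at [178.585, -546.58, 224.976] pointing down, gripper open.
Joint ranges: [-177.97, 177.97], [-48.28, 115.42], [12.27, 149.76], [-77.06, 257.06], [2.81, 150.46], [-146.56, 146.56]. Speed limits (degrees/s): [147.25, 147.25, 180, 180, 180, 180].

### API

Orientations are given as [roll, pitch, yaw] about the fixed x, y, z axes, in that order (R = Rz(yaw) Ry(pitch) Rx(roll)).
In Python, from workcell import env, grab_frame, camera_model, models gives the robot as it stands.
- The arm moves only by the shell command python3 -m crank 'ROWS' [FORCE]. ROWS is text: rows parted by semicolons, each of 7 numbers parted by spaces: the closure, from -1 (fully open) to 1 (shut), so that 0 is half open, then the shift along the tool's x, y, z in mm, then the turn, a rotation vector about the tool's x, y, z in degrees. A call has 1 to 10 rows; each row shifts and turns the commanded pose from where the row before left it, along the tool's axes as they then stand; what a row does not reach is not made up. A row lasts 1/8 s, in which the tool goes at most 62.5 mm and 10.7 degrees, less where a joint would pass 70% of its speed; a pose out of reach is approached as far as the arm can. A call is refused whole if a number of a shift passes 62.5 or a number of a turn 10.7, either way. A call with a gripper value outside its range is refused whole. The fingers move at their own pace and stop on an object; FORCE is the grip in N (left out, the last holds). Time passes only in rows, so rows that do not move let the fingers close. It gives the time, the measured TCP pose, the force, the opening and the grip force at its end, in the units of the state.
- env.state(): the state, without advancing time (a new reading comes with each control period).
- grab_frame(name): name is "side" or "top"; returns the picture (400x640x3 uint8, blue, green, red); there is no depth.
- camera_model(name): a dict with "K" (3x3 intrinsics, pixels), "R" (3x3) and "t" (3): a world point X has camera coordinates R X + t. Camera axes: x right, y down, z forward; pixel columns grow to the right and rows downward; lengths in mm; the calibration is good to about 2 mm. A picture is of the moment at which its call begins. camera_model takes no time and is no camera call.
- env.job_done(): hands the job in; it is judged then, once.
Trained networks look in the newest picture that a camera, given by its name, has taken for a name from the list of things; names that differ only in an ending like _2 or _b are one class to them, and where a whole thing is asked for, a point or a joint stands for the part that bears it (a point fixed in the world has none). Each returns a list of dicts, best first, with "p" (0 to 1); they miss things now and then, are a little off and sometimes report something else, mostly with a low value. They report only what shows in the picture. A call takes as long as a camera call. They do not tell look-alikes from the thing itself.
- models.search_frame(name, camera): "point" ([x, y, z] in mm, in world coordinates, good to about 4 mm: the middle of the surface that is visible of it).
The state is a dict: "time_s": time; "qpos": joint angles; "qvel": joint speeds; "effort": joint torques, N m; "ee_pos": TCP position; "ee_rot": TCP orientation; "force": force on the tool from outside, world axes, zero at the start; "torque": the same for the moment, N m; "gripper_width": finger opening in mm; "gripper_force": force on a finger pad.
Only numpy, scipy, OpenCV 4.12 (cv2) and the standard library are available. Lean on these libraries where they do the work, as an engineer would, in place of code of your own. Each camera call takes 0.05 s, during which the arm holds its last target. There are 200 camera calls.

### The job

Pack the spares kit for the engraver: stand the motor with the brass pulley in the blue bin, the steel bearing in the yellow bin, the red printed clamp in the red bin and the green printed foot in the green bin, each upright on the floor of its bin and in the middle of it. The motor with the bare shaft and the brass bush look much the same but do not belong in the kit: leave them standing where they are.

Things in the scene. Friction and masses are not known exactly. Their poses are not given: they have to be found in the camera images.
- motor_mid (a point): Stepper motor standing upright: black body 35 x 35 mm and 38 mm high with silver end plates, with a brass toothed-belt pulley, 22 mm across, on its top face (top of the pulley 51 mm above the underside). Grip the body across two opposite faces. Loose, about 180 g. The point is at the centre of the body (19 mm above its underside); z up, x and y square to its side faces.
- bearing_mid (a point): Linear bearing: plain steel (silver grey) cylinder standing on end, 28 mm in diameter and 38 mm high, with a dark bore in its top. Loose, about 90 g. The point is at the centre of the cylinder (19 mm above its underside); z up, along its axis.
- red_block_mid (a point): Red 3D-printed rod clamp: block 44 mm (x) by 30 mm (y) by 38 mm high, dark slot and two screw heads on top. Grip across its 30 mm width (along its y). Loose, about 45 g. The point is at the centre of the block (19 mm above its underside); z up, x along the 44 mm.
- green_block_mid (a point): Green 3D-printed rod foot, an upside-down T: base 50 mm (x) by 30 mm (y) by 14 mm high, above it a middle post 26 mm (x) by 30 mm (y) up to 38 mm. Grip the post across its 30 mm width (along its y). Loose, about 45 g. The point is at the centre of the part (19 mm above its underside); z up, x along the 50 mm.
- bare_motor_mid (a point): Look-alike, not part of the kit: stepper motor standing upright: black body 35 x 35 mm and 38 mm high with silver end plates, the same size as the other, but with only a thin bare steel shaft (5 mm across, to 51 mm high) on top and no brass pulley. To be left alone. Loose, about 180 g. The point is at the centre of the body (19 mm above its underside); z up, x and y square to its side faces.
- brass_bush_mid (a point): Look-alike, not part of the kit: brass (yellow metal) bush, a cylinder 28 mm in diameter and 38 mm high standing on end, the same size as the steel bearing. To be left alone. Loose, about 130 g. The point is at the centre of the cylinder (19 mm above its underside); z up, along its axis.
- bin_blue: Blue plastic bin, open on top, 80 x 80 mm inside, 86 x 86 outside, walls and floor 3 mm thick, rim 10 mm above its floor and 17 mm above the table. Fixed. Origin: centre of its underside; x, y along its sides, z up. The four bins stand two by two, 90 mm apart (centres), in a fixed black tray 192 mm square, 12 mm high, with a 70 x 26 mm lug on two sides. Which bin is at which corner varies.
- bin_yellow: Yellow plastic bin, open on top, 80 x 80 mm inside, 86 x 86 outside, walls and floor 3 mm thick, rim 10 mm above its floor and 17 mm above the table. Fixed. Origin: centre of its underside; x, y along its sides, z up. The four bins stand two by two, 90 mm apart (centres), in a fixed black tray 192 mm square, 12 mm high, with a 70 x 26 mm lug on two sides. Which bin is at which corner varies.
- bin_red: Red plastic bin, open on top, 80 x 80 mm inside, 86 x 86 outside, walls and floor 3 mm thick, rim 10 mm above its floor and 17 mm above the table. Fixed. Origin: centre of its underside; x, y along its sides, z up. The four bins stand two by two, 90 mm apart (centres), in a fixed black tray 192 mm square, 12 mm high, with a 70 x 26 mm lug on two sides. Which bin is at which corner varies.
- bin_green: Green plastic bin, open on top, 80 x 80 mm inside, 86 x 86 outside, walls and floor 3 mm thick, rim 10 mm above its floor and 17 mm above the table. Fixed. Origin: centre of its underside; x, y along its sides, z up. The four bins stand two by two, 90 mm apart (centres), in a fixed black tray 192 mm square, 12 mm high, with a 70 x 26 mm lug on two sides. Which bin is at which corner varies.
There are look-alikes about, which are no part of the job. Of the things that look like the part that bears brass_bush_mid, the middle-sized one is meant. What is shaped like the part that bears bare_motor_mid but purple is not meant.

How it is judged (in metres and radians):
At the end, for the whole second after the job is handed in: Each kit part in its own bin: centre within 15 mm (horizontally) of the bin's centre, under 34 mm above the table (26 mm when standing on the bin floor), tilted under 0.15 rad, released, at rest. Bare-shaft motor and brass bush upright within 15 mm of where they began (horizontal distance between motor_mid and bin_blue below 0.015 m and height (world z) of each of motor_mid, bearing_mid, red_block_mid, green_block_mid below 0.034 m and angle between each of motor_mid, bearing_mid, red_block_mid, green_block_mid, bare_motor_mid, brass_bush_mid's own z axis and vertical below 0.15 rad and linear speed of each of motor, bearing, red_block, green_block below 0.02 m/s and angular speed of each of motor, bearing, red_block, green_block below 0.2 rad/s and horizontal distance between bearing_mid and bin_yellow below 0.015 m and horizontal distance between red_block_mid and bin_red below 0.015 m and horizontal distance between green_block_mid and bin_green below 0.015 m and distance of each of bare_motor_mid, brass_bush_mid from where it was at the start of the episode below 0.015 m); the robot touches nothing.
It fails at once if the motor with the bare shaft is shifted by more than 15 mm (distance of bare_motor_mid from where it was at the start of the episode above 0.015 m).
It fails at once if the brass bush is shifted by more than 15 mm (distance of brass_bush_mid from where it was at the start of the episode above 0.015 m).
It also fails if it takes over 99 s, if anything falls off the work surface, if the arm or the gripper's body presses on something with over 40 N, if the wrist force passes 120 N, or if a joint passes its speed limit or range.

## Working session

There is one attempt and no reset: what is moved stays moved. The work goes in short steps, Python scripts to look and compute and a shell command to move; the robot and the scene stay as the last step left them, time stands still between calls to the robot, and variables do not carry over. Pictures are saved under pics/ and viewed, at most 14 in all, crops included, and the job is handed in when it is done.

```bash
mkdir -p pics; python3 - <<'E'
from workcell import env, grab_frame, camera_model, models
import cv2, numpy as np
for c in("top","side"):
    f=grab_frame(c); cv2.imwrite(f"pics/{c}0.png",f)
    m=camera_model(c); print(c,np.round(m["K"],1).tolist(),np.round(m["R"],3).tolist(),np.round(m["t"],1).tolist())
m=camera_model("top")
for n in "motor_mid bearing_mid red_block_mid green_block_mid bare_motor_mid brass_bush_mid bin_blue bin_yellow bin_red bin_green".split():
    for d in models.search_frame(n,"top")[:4]:
        p=np.array(d["point"]);q=m["K"]@(m["R"]@p+m["t"]);print(n,round(d["p"],2),p.round(),(q[:2]/q[2]).round())
s=env.state();print(s["time_s"],s["ee_pos"],s["ee_rot"],s["gripper_width"])
E
```

```text
top [[472.8, 0.0, 311.0], [0.0, 472.8, 209.6], [0.0, 0.0, 1.0]] [[0.026, -1.0, -0.003], [-0.991, -0.025, -0.134], [0.133, 0.006, -0.991]] [9.5, 477.3, 1056.6]
side [[401.4, 0.0, 316.9], [0.0, 401.4, 202.8], [0.0, 0.0, 1.0]] [[-0.857, -0.515, -0.005], [-0.258, 0.438, -0.861], [0.445, -0.737, -0.509]] [424.0, 172.0, 657.2]
motor_mid 0.82 [451. 281.  38.] [197. 218.]
bearing_mid 0.59 [427.  14.  39.] [314. 231.]
red_block_mid 0.54 [567.  21.  39.] [313. 171.]
red_block_mid 0.34 [ 562. -180.    8.] [397. 177.]
red_block_mid 0.23 [578. 169.  27.] [249. 165.]
green_block_mid 0.71 [570.  21.  38.] [312. 169.]
green_block_mid 0.64 [578. 172.  28.] [248. 166.]
bare_motor_mid 0.72 [326. 157.  33.] [249. 274.]
bare_motor_mid 0.67 [428. 169.  39.] [246. 229.]
bare_motor_mid 0.42 [568.  19.  39.] [313. 170.]
brass_bush_mid 0.61 [609. 339.  52.] [175. 148.]
brass_bush_mid 0.59 [558. 274.  41.] [203. 172.]
brass_bush_mid 0.5 [624. 241.  24.] [220. 146.]
bin_blue 0.78 [ 562. -271.    5.] [435. 179.]
bin_yellow 0.81 [ 476. -268.    8.] [435. 214.]
bin_yellow 0.74 [426. 166.  36.] [247. 230.]
bin_red 0.87 [ 562. -177.    7.] [396. 177.]
bin_green 0.76 [ 466. -180.    5.] [397. 218.]
0.6 [ 178.55746112 -546.5611118   224.96662006] [1.79997894e+02 8.93937272e-04 1.80934372e+01] 91.12438064696546
```

```bash
python3 - <<'E'
import cv2
f=cv2.imread("pics/top0.png");cv2.imwrite("pics/crop0.png",cv2.resize(f[120:300,150:350],None,fx=3.3,fy=3.3,interpolation=cv2.INTER_CUBIC))
E
```

```text
(no output)
```

View pics/top0.png

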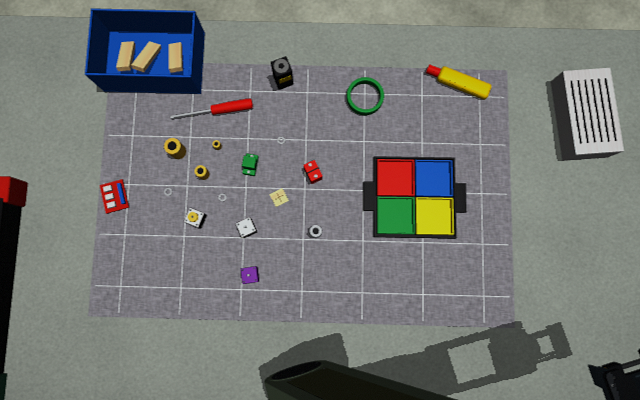

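View pics/crop0.png

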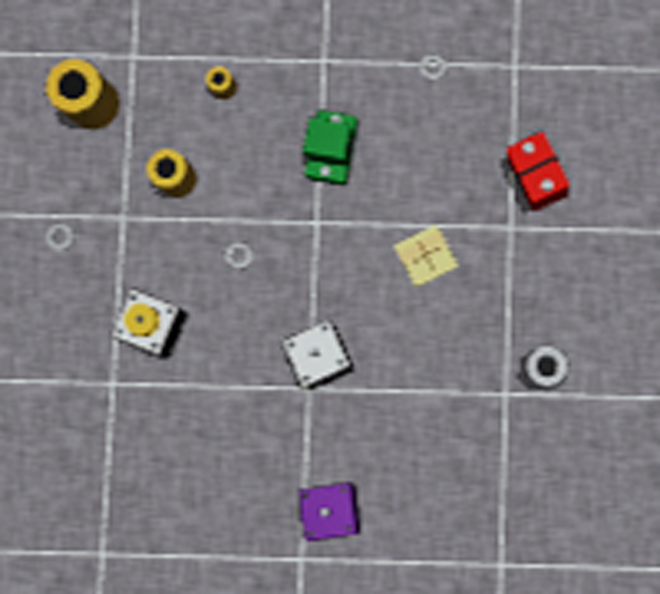

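The top picture shows these parts, in full-frame pixels:
- **Motors:** brass pulley at (193,217), bare silver top at (246,228). The purple one at (249,274) is the excluded look-alike.
- **Cylinders:** steel bearing at (315,231). There are three brass bushes: large (173,147), small (216,144) and middle (200,171). The middle one is the one to leave alone.
- **Printed parts:** green foot at (249,164), red clamp at (313,171).
- **Bins:** red (395,178), blue (434,178), green (395,216), yellow (434,216).

The enlarged crop confirms that only (193,217) carries a pulley. It also shows only one silver cylinder, one red block and one green foot.

Next I'll fit poses to the colour masks.

```bash
cat > h.py <<'E'
import cv2, numpy as np
from scipy.optimize import minimize
from workcell import env, grab_frame, camera_model, models
S=6
def proj(P,m):
    q=(m["K"]@(m["R"]@P.T+np.array(m["t"]).reshape(3,1))); return (q[:2]/q[2]).T
def box(a,b,z0,z1,dx=0): return np.array([[x,y,z] for x in(-a/2,a/2) for y in(-b/2,b/2) for z in(z0,z1)])
def cyl(d,z0,z1):
    t=np.linspace(0,2*np.pi,40); return np.array([[d/2*np.cos(u),d/2*np.sin(u),z] for u in t for z in(z0,z1)])
def fit(mask,c,solids,guess,m,zo=0,yaws=(0,20,40,60,80,100,120,140,160)):
    u,v=c; h=mask.shape[0]//(2*S)
    def cost(p):
        k=np.zeros_like(mask);a=np.radians(p[2]);R=np.array([[np.cos(a),-np.sin(a),0],[np.sin(a),np.cos(a),0],[0,0,1]])
        for s in solids:
            q=(proj(s@R.T+[p[0],p[1],zo],m)-[u-h,v-h]+.5)*S
            cv2.fillConvexPoly(k,cv2.convexHull(np.round(q).astype(np.int32)),255)
        return 1-np.count_nonzero(k&mask)/max(1,np.count_nonzero(k|mask))
    return min((minimize(cost,[*guess,y],method="Nelder-Mead",options=dict(initial_simplex=[[guess[0],guess[1],y],[guess[0]+10,guess[1],y],[guess[0],guess[1]+10,y],[guess[0],guess[1],y+12]])) for y in yaws),key=lambda r:r.fun)
def crop(f,c,h=24):
    u,v=c;return cv2.cvtColor(cv2.resize(f[v-h:v+h,u-h:u+h],None,fx=S,fy=S,interpolation=cv2.INTER_CUBIC),cv2.COLOR_BGR2HSV)
def go(x,y,z,yaw=None,sym=180):
    s=env.state();p=np.array(s["ee_pos"]);w=s["ee_rot"][2];a=np.radians(w);d=np.array([x,y,z])-p
    t=[d[0]*np.cos(a)+d[1]*np.sin(a),d[0]*np.sin(a)-d[1]*np.cos(a),-d[2]]
    turn=None if yaw is None else -((yaw-w+sym/2)%sym-sym/2)
    print("t",round(s["time_s"],2),"pos",p.round(1),"yaw",round(w,1),"q6",round(s["qpos"][5],1),"w",round(s["gripper_width"],1),"| shift",np.round(t,1),"turn",turn and round(turn,1))
E
python3 - <<'E'
from h import *
f=cv2.imread("pics/top0.png");m={k:np.array(v) for k,v in camera_model("top").items()}
sat=lambda h,lo,hi:(((h[...,0]>=lo)&(h[...,0]<=hi)&(h[...,1]>130)&(h[...,2]>40))*255).astype(np.uint8)
big=lambda k:cv2.drawContours(np.zeros_like(k),[cv2.convexHull(max(cv2.findContours(k,0,2)[0],key=cv2.contourArea))],-1,255,-1)
def white(h):return (((h[...,2]>140)&((h[...,1]<60)|((h[...,0]>15)&(h[...,0]<35)&(h[...,1]>130))))*255).astype(np.uint8)
r=lambda h:sat(h,0,9)|sat(h,170,180)
def keep(k):return cv2.drawContours(np.zeros_like(k),[max(cv2.findContours(k,0,2)[0],key=cv2.contourArea)],-1,255,-1)
G=[box(50,30,0,14),box(26,30,14,38)]
for n,c,fn,so,g in [("red",(313,171),lambda h:keep(r(h)),[box(44,30,0,38)],(567,21)),("green",(249,166),lambda h:keep(sat(h,45,80)),G,(572,165)),
  ("motor",(195,217),lambda h:big(white(h)),[box(35,35,38,38)],(445,281)),("bare",(246,228),lambda h:big(white(h)),[box(35,35,38,38)],(428,169)),
  ("bearing",(315,231),lambda h:big(white(h)),[cyl(28,38,38)],(420,14)),("bush",(201,172),lambda h:keep(sat(h,15,32)),[cyl(28,0,38)],(558,274))]:
    k=fn(crop(f,c));o=fit(k,c,so,g,m);print(n,o.x.round(1),round(o.fun,3),np.count_nonzero(k)/36)
c=(415,197);h=crop(f,c,56);k=((h[...,1]>130)&(h[...,2]>60)).astype(np.uint8)*255
k=keep(cv2.morphologyEx(k,cv2.MORPH_CLOSE,np.ones((25,25))))
o=fit(k,c,[box(176,176,17,17)],(520,-225),m,yaws=(-5,0,5));print("tray",o.x.round(1),round(o.fun,3))
b=np.radians(o.x[2])
for n,i,j in(("blue",1,-1),("yellow",-1,-1),("red",1,1),("green",-1,1)):print(n,np.round(o.x[:2]+45*np.array([i*np.cos(b)-j*np.sin(b),i*np.sin(b)+j*np.cos(b)]),1))
E
```

```text
red [569.1  21.   25.7] 0.093 273.80555555555554
green [586.8 169.8  -3.2] 0.434 178.75
motor [460.1 295.3   1.2] 0.445 426.94444444444446
bare [435.1 170.9  23.4] 0.366 379.6111111111111
bearing [396.4  21.4   9.3] 0.901 1242.8055555555557
bush [560.9 281.7  71.1] 0.131 148.77777777777777
tray [ 5.177e+02 -2.204e+02  3.000e-01] 0.021
blue [ 563.  -265.1]
yellow [ 473.  -265.7]
red [ 562.4 -175.1]
green [ 472.4 -175.7]
```

```bash
python3 - <<'E'
from h import *
f=cv2.imread("pics/top0.png");m={k:np.array(v) for k,v in camera_model("top").items()}
hull=lambda k:cv2.drawContours(np.zeros_like(k),[cv2.convexHull(max(cv2.findContours(k,0,2)[0],key=cv2.contourArea))],-1,255,-1)
op=lambda k,n:cv2.morphologyEx(k,cv2.MORPH_OPEN,cv2.getStructuringElement(cv2.MORPH_ELLIPSE,(n,n)))
def white(h):return (((h[...,2]>165)&((h[...,1]<40)|((h[...,0]>15)&(h[...,0]<35)&(h[...,1]>130))))*255).astype(np.uint8)
def green(h):return ((h[...,0]>45)&(h[...,0]<80)&(h[...,1]>110)).astype(np.uint8)*255
out=[]
for n,c,fn,so,g in [("green",(249,166),lambda h:green(h),[box(50,30,0,14),box(26,30,14,38)],(572,165)),
  ("motor",(195,217),lambda h:hull(op(cv2.morphologyEx(white(h),cv2.MORPH_CLOSE,np.ones((13,13))),25)),[box(35,35,38,38)],(448,281)),("bare",(246,228),lambda h:hull(op(white(h),19)),[box(35,35,38,38)],(428,169)),
  ("bearing",(315,231),lambda h:hull(op(cv2.morphologyEx(white(h)|(h[...,2]<45).astype(np.uint8)*0,cv2.MORPH_CLOSE,np.ones((19,19))),19)),[cyl(28,38,38)],(425,14))]:
    h=crop(f,c);k=fn(h);o=fit(k,c,so,g,m);print(n,o.x.round(1),round(o.fun,3),np.count_nonzero(k)/36)
    out.append(np.vstack([cv2.cvtColor(h,cv2.COLOR_HSV2BGR),cv2.cvtColor(k,cv2.COLOR_GRAY2BGR)])[:,40:-40])
i=np.hstack(out);cv2.imwrite("pics/m.png",cv2.resize(i,(800,int(800*i.shape[0]/i.shape[1]))))
E
```

```text
green [585.8 170.2 173.6] 0.164 265.27777777777777
motor [452.6 290.9  69.6] 0.093 216.61111111111111
bare [433.6 171.2 117.5] 0.182 193.86111111111111
bearing [418.1   7.9 111.7] 0.733 32.111111111111114
```

View pics/m.png

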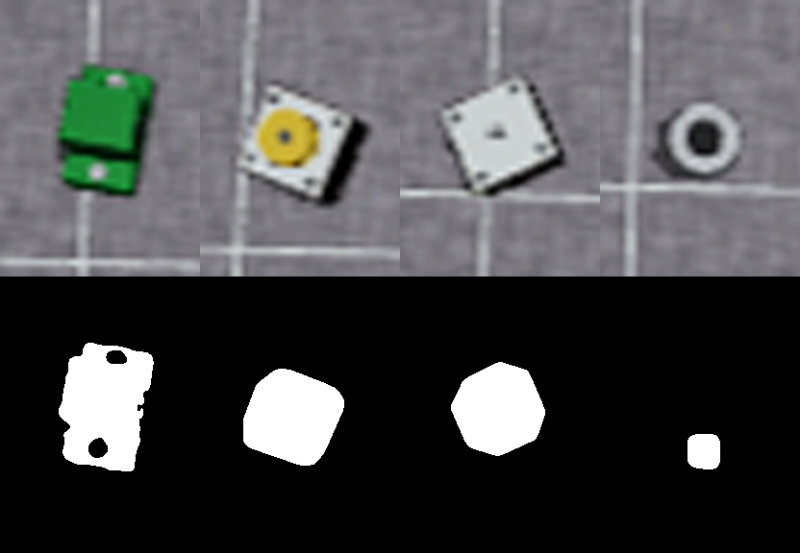

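```bash
python3 - <<'E'
from h import *
m={k:np.array(v) for k,v in camera_model("top").items()}
def bp(u,v,z):
    C=-m["R"].T@m["t"];d=m["R"].T@np.linalg.solve(m["K"],[u,v,1]);return (C+d*(z-C[2])/d[2]).round(1)
print("motor",bp(193.6,217.1,38),"bearing",bp(315.3,230.5,38),"bare",bp(246,228,38), proj(np.array([[452.6,290.9,38.]]),m))
print(models.search_frame("bearing_mid","side")[:2],models.search_frame("motor_mid","side")[:2])
E
python3 -c "
from h import go
go(416,14,150,18)"
```

```text
motor [452.  289.7  38. ] bearing [428.4  10.8  38. ] bare [430.1 168.8  38. ] [[193.10743722 216.82439729]]
[{'point': [425.2, 18.2, 22.6], 'p': 0.67}] [{'point': [443.2, 293.9, 31.6], 'p': 0.95}]
t 0.7 pos [ 178.6 -546.6  225. ] yaw 18.1 q6 -1.1 w 91.6 | shift [ 399.8 -459.1   75. ] turn 0.1
```

```bash
python3 -m crank '-1 41 -45.3 7.5 0 0 0;-1 41 -45.3 7.5 0 0 0;-1 41 -45.3 7.5 0 0 0;-1 41 -45.3 7.5 0 0 0;-1 41 -45.3 7.5 0 0 0;-1 41 -45.3 7.5 0 0 0;-1 41 -45.3 7.5 0 0 0;-1 41 -45.3 7.5 0 0 0;-1 41 -45.3 7.5 0 0 0;-1 41 -45.3 7.5 0 0 0' 25; python3 -c "
from h import go
go(428,12,20,18)"
```

```text
time_s: 1.95
ee_pos: [428.4, 13.3, 150.1]
ee_rot: [180.0, -0.1, 18.1]
force: [1.0, -1.4, 0.9]
gripper_width: 91.1
gripper_force: 0.0
t 1.95 pos [428.4  13.3 150.1] yaw 18.1 q6 72.2 w 91.1 | shift [ -0.8   1.2 130.1] turn 0.1
```

```bash
python3 -m crank '-1 0 0 50 0 0 0;-1 0 0 50 0 0 0;-1 0 0 30 0 0 0;-1 0 0 0 0 0 0;1 0 0 0 0 0 0;1 0 0 0 0 0 0;1 0 0 0 0 0 0;1 0 0 0 0 0 0;1 0 0 0 0 0 0;1 0 0 0 0 0 0' 25;  python3 -c "
from h import go
go(428,12,120)"
```

```text
time_s: 3.2
ee_pos: [427.6, 11.3, 20.0]
ee_rot: [180.0, -0.0, 18.1]
force: [-0.4, -0.8, -0.3]
gripper_width: 33.9
gripper_force: 0.0
t 3.2 pos [427.6  11.3  20. ] yaw 18.1 q6 71.9 w 33.9 | shift [   0.6   -0.5 -100. ] turn None
```

Still closing.

```bash
python3 -m crank '1 0 0 0 0 0 0;1 0 0 0 0 0 0;1 0 0 0 0 0 0;1 0 0 -20 0 0 0;1 0 0 -40 0 0 0;1 0 0 -30 0 0 0;1 0 0 0 0 0 0';  python3 -c "
from h import go
go(473,-265.7,100)"
```

```text
time_s: 4.08
ee_pos: [429.2, 11.4, 111.7]
ee_rot: [179.9, -0.3, 18.1]
force: [1.0, -0.1, -1.2]
gripper_width: 27.5
gripper_force: 25.0
t 4.08 pos [429.2  11.4 111.7] yaw 18.1 q6 71.9 w 27.5 | shift [-44.4 277.   11.7] turn None
```

```bash
python3 -m crank '1 -7.4 46.2 2 0 0 0;1 -7.4 46.2 2 0 0 0;1 -7.4 46.2 2 0 0 0;1 -7.4 46.2 2 0 0 0;1 -7.4 46.2 2 0 0 0;1 -7.4 46.2 2 0 0 0;1 0 0 0 0 0 0;1 0 0 0 0 0 0';  python3 -c "
from h import go,grab_frame
import cv2
cv2.imwrite('pics/b1.png',cv2.resize(grab_frame('side')[50:350,50:450],None,fx=2,fy=2))
go(473,-265.7,28)"
```

```text
time_s: 5.08
ee_pos: [470.3, -265.0, 96.5]
ee_rot: [-179.8, 0.1, 18.1]
force: [-0.2, -0.1, -0.9]
gripper_width: 27.4
gripper_force: 25.0
t 5.12 pos [ 470.5 -264.6   96.9] yaw 18.1 q6 41.3 w 27.2 | shift [ 2.   1.8 68.9] turn None
```

View pics/b1.png

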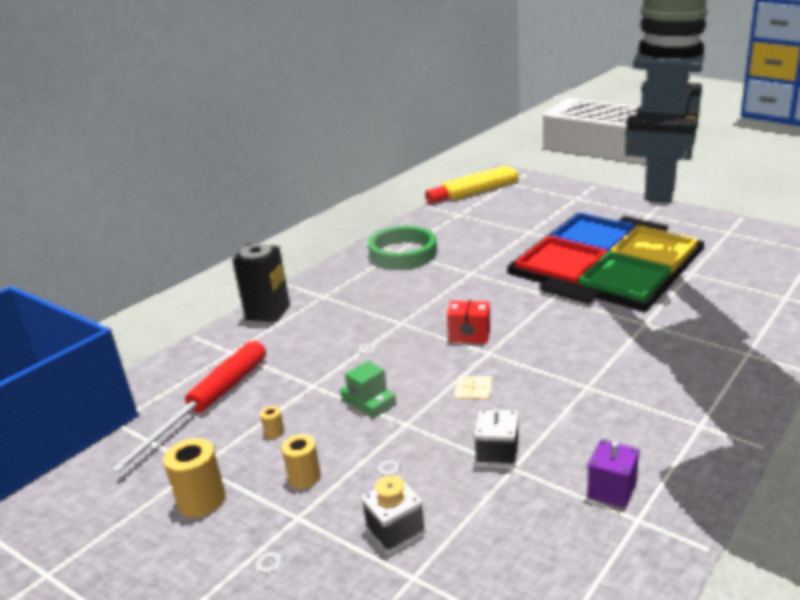

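```bash
python3 -m crank '1 2 1 40 0 0 0;1 0 0 20 0 0 0;1 0 0 8 0 0 0;1 0 0 0 0 0 0;0 0 0 0 0 0 0;0 0 0 0 0 0 0;0 0 0 0 0 0 0;0 0 0 -20 0 0 0;0 0 0 -50 0 0 0;-1 0 0 -30 0 0 0';  python3 -c "
from h import go
go(569,21,110,25.7)"
```

```text
time_s: 6.38
ee_pos: [474.4, -266.8, 132.4]
ee_rot: [179.9, -0.1, 18.1]
force: [-0.2, -0.3, -0.2]
gripper_width: 52.7
gripper_force: 0.0
t 6.38 pos [ 474.4 -266.8  132.4] yaw 18.1 q6 41.4 w 52.7 | shift [ 179.2 -244.2   22.4] turn -7.6
```

```bash
python3 -m crank '-1 29.9 -40.7 3.7 0 0 0;-1 29.9 -40.7 3.7 0 0 0;-1 29.9 -40.7 3.7 0 0 0;-1 29.9 -40.7 3.7 0 0 0;-1 29.9 -40.7 3.7 0 0 0;-1 29.9 -40.7 3.7 0 0 0;-1 0 0 0 0 0 -7.6;-1 0 0 0 0 0 0';  python3 -c "
from h import go,grab_frame
import cv2
cv2.imwrite('pics/b2.png',cv2.resize(grab_frame('top')[120:300,150:480],None,fx=2.4,fy=2.4))
go(569,21,20,25.7)"
```

```text
time_s: 7.38
ee_pos: [568.4, 22.1, 107.7]
ee_rot: [180.0, 0.0, 25.7]
force: [0.5, -0.0, -0.1]
gripper_width: 91.1
gripper_force: 0.0
t 7.42 pos [568.3  21.6 107.8] yaw 25.6 q6 65.5 w 91.0 | shift [ 0.4  0.8 87.8] turn -0.1
```

View pics/b2.png

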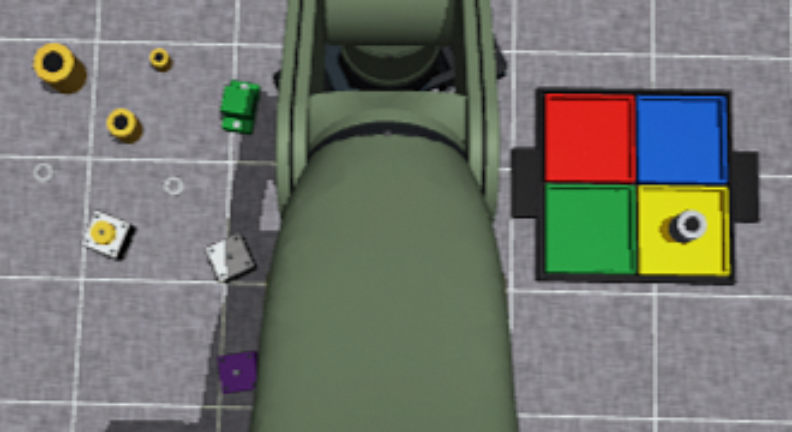

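The bearing stands in the middle of the yellow bin: its top is at (690,224) in the crop, and the bin centre is at about (684,229). Next is the red clamp.

```bash
python3 -m crank '-1 0 0 50 0 0 0;-1 0 0 30 0 0 0;0 0 0 8 0 0 0;1 0 0 0 0 0 0;1 0 0 0 0 0 0;1 0 0 0 0 0 0;1 0 0 0 0 0 0;1 0 0 0 0 0 0;1 0 0 0 0 0 0;1 0 0 0 0 0 0' 20; python3 -m crank '1 0 0 0 0 0 0;1 0 0 -20 0 0 0;1 0 0 -40 0 0 0;1 0 0 -30 0 0 0;1 0 0 0 0 0 0';  python3 -c "
from h import go
go(562.4,-175,100)"
```

```text
time_s: 8.68
ee_pos: [568.5, 21.6, 19.9]
ee_rot: [180.0, -0.0, 25.7]
force: [-0.4, 0.3, 2.6]
gripper_width: 29.4
gripper_force: 20.0
time_s: 9.3
ee_pos: [570.0, 21.6, 111.8]
ee_rot: [179.9, -0.3, 25.7]
force: [-0.2, 0.2, -0.9]
gripper_width: 29.7
gripper_force: 20.0
t 9.3 pos [570.   21.6 111.8] yaw 25.7 q6 65.3 w 29.7 | shift [-92.1 173.9  11.8] turn None
```

```bash
python3 -m crank '1 -23 43.5 2.5 0 0 0;1 -23 43.5 2.5 0 0 0;1 -23 43.5 2.5 0 0 0;1 -23 43.5 2.5 0 0 0;1 0 0 0 0 0 0;1 0 0 0 0 0 0';  python3 -c "
from h import go
go(562.4,-175,28)"
```

```text
time_s: 10.05
ee_pos: [560.1, -174.5, 98.4]
ee_rot: [-179.9, 0.1, 25.7]
force: [-0.7, 0.4, -0.5]
gripper_width: 30.3
gripper_force: 20.0
t 10.05 pos [ 560.1 -174.5   98.4] yaw 25.7 q6 45.9 w 30.3 | shift [ 1.9  1.4 70.4] turn None
```

```bash
python3 -m crank '1 1 1 40 0 0 0;1 0 0 20 0 0 0;1 0 0 9 0 0 0;1 0 0 0 0 0 0;0 0 0 0 0 0 0;0 0 0 0 0 0 0;0 0 0 0 0 0 0;0 0 0 -20 0 0 0;0 0 0 -50 0 0 0;-1 0 0 -30 0 0 0';  python3 -c "
from h import go
go(583,170,110,-6.4)"
```

```text
time_s: 11.3
ee_pos: [563.1, -175.9, 133.3]
ee_rot: [179.9, -0.1, 25.7]
force: [0.3, 0.1, 0.2]
gripper_width: 52.8
gripper_force: 0.0
t 11.3 pos [ 563.1 -175.9  133.3] yaw 25.7 q6 45.9 w 52.8 | shift [ 167.9 -303.1   23.3] turn 32.1
```

```bash
python3 -m crank '-1 24 -43.3 3.3 0 0 0;-1 24 -43.3 3.3 0 0 0;-1 24 -43.3 3.3 0 0 0;-1 24 -43.3 3.3 0 0 0;-1 24 -43.3 3.3 0 0 0;-1 24 -43.3 3.3 0 0 0;-1 24 -43.3 3.3 0 0 0;-1 0 0 0 0 0 10.7;-1 0 0 0 0 0 10.7;-1 0 0 0 0 0 10.7';  python3 -c "
from h import go,grab_frame
import cv2
cv2.imwrite('pics/b3.png',cv2.resize(grab_frame('side')[100:300,130:430],None,fx=2.6,fy=2.6))
go(583,170,20,-6.4)"
```

```text
time_s: 12.55
ee_pos: [582.2, 170.6, 107.8]
ee_rot: [180.0, -0.0, -6.7]
force: [-0.0, -0.8, -0.2]
gripper_width: 91.2
gripper_force: 0.0
t 12.6 pos [582.3 170.5 107.9] yaw -7.0 q6 112.2 w 91.2 | shift [ 0.8  0.4 87.9] turn -0.6
```

View pics/b3.png

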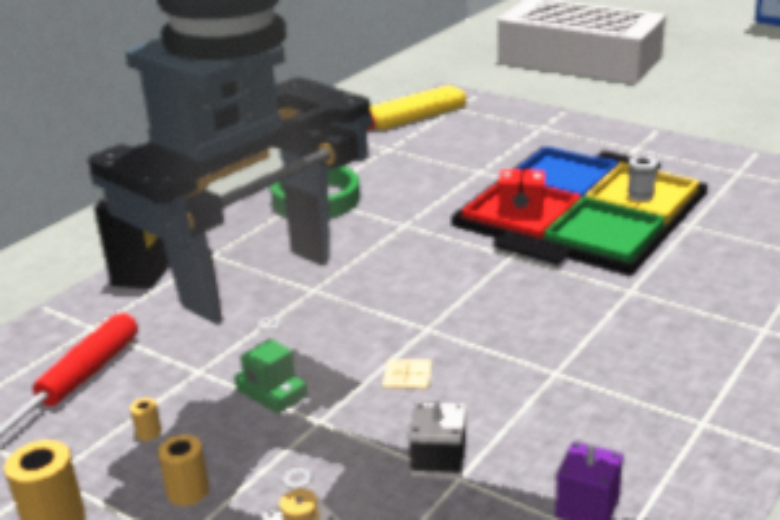

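The red clamp and the bearing stand in their bins, at (520,195) and (643,175) in the crop. The fingers straddle the green foot at (268,372), clear of the bushes.

```bash
python3 -m crank '-0.5 0 0 50 0 0 0;-0.5 0 0 30 0 0 0;0 0 0 8 0 0 0;1 0 0 0 0 0 0;1 0 0 0 0 0 0;1 0 0 0 0 0 0;1 0 0 0 0 0 0;1 0 0 0 0 0 0;1 0 0 0 0 0 0;1 0 0 0 0 0 0' 20; python3 -m crank '1 0 0 0 0 0 0;1 0 0 -20 0 0 0;1 0 0 -40 0 0 0;1 0 0 -30 0 0 0;1 0 0 0 0 0 0';  python3 -c "
from h import go
go(472.4,-175.7,105)"
```

```text
time_s: 13.85
ee_pos: [582.9, 170.6, 20.7]
ee_rot: [-180.0, -0.1, -6.4]
force: [-0.8, -0.5, 5.7]
gripper_width: 29.7
gripper_force: 20.0
time_s: 14.48
ee_pos: [583.7, 170.8, 111.9]
ee_rot: [-179.9, -0.3, -6.4]
force: [0.4, 0.3, -1.1]
gripper_width: 29.4
gripper_force: 20.0
t 14.47 pos [583.7 170.8 111.9] yaw -6.4 q6 111.6 w 29.4 | shift [-72.  356.8   6.9] turn None
```

```bash
python3 -m crank '1 -10.3 51 0.5 0 0 0;1 -10.3 51 0.5 0 0 0;1 -10.3 51 0.5 0 0 0;1 -10.3 51 0.5 0 0 0;1 -10.3 51 0.5 0 0 0;1 -10.3 51 0.5 0 0 0;1 -10.3 51 0.5 0 0 0;1 0 0 0 0 0 0;1 0 0 0 0 0 0';  python3 -c "
from h import go
go(472.4,-175.7,28)"
```

```text
time_s: 15.6
ee_pos: [470.1, -175.8, 105.1]
ee_rot: [-179.9, 0.1, -6.4]
force: [0.3, 0.0, 0.2]
gripper_width: 29.9
gripper_force: 20.0
t 15.6 pos [ 470.1 -175.8  105.1] yaw -6.4 q6 74.6 w 29.9 | shift [ 2.2 -0.3 77.1] turn None
```

```bash
python3 -m crank '1 2 0 45 0 0 0;1 0 0 22 0 0 0;1 0 0 9 0 0 0;1 0 0 0 0 0 0;0 0 0 0 0 0 0;0 0 0 0 0 0 0;0 0 0 0 0 0 0;0 0 0 -20 0 0 0;0 0 0 -50 0 0 0;-1 0 0 -40 0 0 0';  python3 -c "
from h import go
go(451,290,120,-20.4)"
```

```text
time_s: 16.85
ee_pos: [472.9, -176.7, 142.0]
ee_rot: [180.0, -0.1, -6.4]
force: [1.1, -0.0, -0.3]
gripper_width: 52.7
gripper_force: 0.0
t 16.85 pos [ 472.9 -176.7  142. ] yaw -6.4 q6 74.6 w 52.7 | shift [ -74.  -461.3   22. ] turn 14.0
```

```bash
python3 -m crank '-0.5 -9.2 -57.7 2.7 0 0 0;-0.5 -9.2 -57.7 2.7 0 0 0;-0.5 -9.2 -57.7 2.7 0 0 0;-0.5 -9.2 -57.7 2.7 0 0 0;-0.5 -9.2 -57.7 2.7 0 0 0;-0.5 -9.2 -57.7 2.7 0 0 0;-0.5 -9.2 -57.7 2.7 0 0 0;-0.5 -9.2 -57.7 2.7 0 0 0'; python3 -m crank '-0.5 0 0 0 0 0 -9.5;-0.5 0 0 0 0 0 -9.5;-0.5 0 0 0 0 0 -9.5;-0.5 0 0 0 0 0 -9.5;-0.5 0 0 0 0 0 -9.5;-0.5 0 0 0 0 0 -9.5;-0.5 0 0 0 0 0 -9.5;-0.5 0 0 0 0 0 -9.5;-0.5 0 0 0 0 0 0';  python3 -c "
from h import go,grab_frame
import cv2
cv2.imwrite('pics/b4.png',cv2.resize(grab_frame('side')[130:350,130:430],None,fx=2.6,fy=2.6))
go(451,290,20,69.6)"
```

```text
time_s: 17.85
ee_pos: [450.9, 292.3, 118.9]
ee_rot: [-180.0, -0.1, -6.4]
force: [0.9, 0.4, -0.6]
gripper_width: 68.5
gripper_force: 0.0
time_s: 18.98
ee_pos: [451.2, 290.3, 118.7]
ee_rot: [180.0, -0.0, 69.5]
force: [-0.2, -0.9, 0.5]
gripper_width: 68.4
gripper_force: 0.0
t 19.02 pos [451.2 290.3 118.7] yaw 69.4 q6 52.1 w 68.4 | shift [-0.3 -0.  98.7] turn -0.2
```

View pics/b4.png

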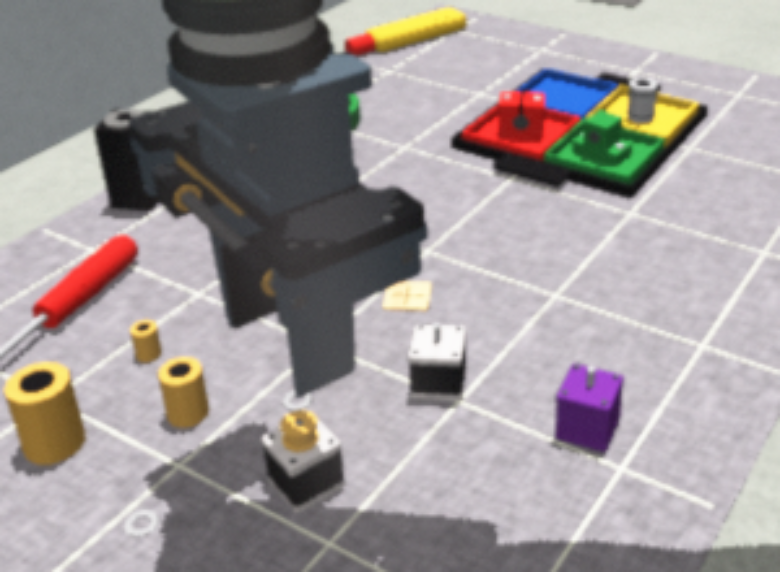

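The green foot stands in its bin at (605,140) in the crop. The fingers are over the pulley motor at (300,450), clear of the bushes and the bare motor.

```bash
python3 -m crank '-0.5 0 0 50 0 0 0;-0.5 0 0 40 0 0 0;-0.2 0 0 9 0 0 0;1 0 0 0 0 0 0;1 0 0 0 0 0 0;1 0 0 0 0 0 0;1 0 0 0 0 0 0;1 0 0 0 0 0 0;1 0 0 0 0 0 0' 35; python3 -m crank '1 0 0 0 0 0 0;1 0 0 -20 0 0 0;1 0 0 -50 0 0 0;1 0 0 -40 0 0 0;1 0 0 0 0 0 0';  python3 -c "
from h import go
go(563,-265,125)"
```

```text
time_s: 20.15
ee_pos: [452.1, 291.0, 21.0]
ee_rot: [179.9, -0.1, 69.6]
force: [-0.6, 0.3, 5.5]
gripper_width: 34.9
gripper_force: 35.0
time_s: 20.78
ee_pos: [452.9, 291.5, 132.8]
ee_rot: [179.7, -0.3, 69.6]
force: [0.2, 0.1, -1.7]
gripper_width: 34.7
gripper_force: 35.0
t 20.77 pos [452.9 291.5 132.8] yaw 69.6 q6 52.0 w 34.7 | shift [-483.1  297.2    7.8] turn None
```

```bash
python3 -m crank '1 -48.3 29.7 0.6 0 0 0;1 -48.3 29.7 0.6 0 0 0;1 -48.3 29.7 0.6 0 0 0;1 -48.3 29.7 0.6 0 0 0;1 -48.3 29.7 0.6 0 0 0;1 -48.3 29.7 0.6 0 0 0;1 -48.3 29.7 0.6 0 0 0;1 -48.3 29.7 0.6 0 0 0;1 -48.3 29.7 0.6 0 0 0;1 -48.3 29.7 0.6 0 0 0';python3 -m crank '1 0 0 0 0 0 0;1 0 0 0 0 0 0';  python3 -c "
from h import go
go(563,-265,28)"
```

```text
time_s: 22.02
ee_pos: [560.1, -267.3, 121.5]
ee_rot: [-179.8, -0.0, 69.6]
force: [0.6, 0.1, -1.2]
gripper_width: 34.8
gripper_force: 35.0
time_s: 22.28
ee_pos: [559.8, -265.2, 121.8]
ee_rot: [-179.8, -0.0, 69.6]
force: [-0.8, -0.6, -1.1]
gripper_width: 34.7
gripper_force: 35.0
t 22.27 pos [ 559.8 -265.2  121.8] yaw 69.6 q6 -6.0 w 34.7 | shift [ 1.3  2.9 93.8] turn None
```

```bash
python3 -m crank '1 1 2 50 0 0 0;1 0 0 32 0 0 0;1 0 0 11 0 0 0;1 0 0 0 0 0 0;-0.1 0 0 0 0 0 0;-0.1 0 0 0 0 0 0;-0.1 0 0 0 0 0 0;-0.1 0 0 -20 0 0 0;-0.1 0 0 -50 0 0 0;-0.1 0 0 -50 0 0 0'; python3 -c "
from h import go
go(300,-420,250)"
```

```text
time_s: 23.52
ee_pos: [563.1, -265.6, 151.9]
ee_rot: [-180.0, 0.0, 69.6]
force: [-0.0, -0.3, -0.3]
gripper_width: 50.0
gripper_force: 0.0
t 23.52 pos [ 563.1 -265.6  151.9] yaw 69.6 q6 -5.9 w 50.0 | shift [-236.5 -192.7  -98.1] turn None
```

```bash
python3 -m crank '-0.1 0 0 -50 0 0 0;-0.1 -40 -32 -8 0 0 0;-0.1 -40 -32 -8 0 0 0;-0.1 -40 -32 -8 0 0 0;-0.1 -40 -32 -8 0 0 0;-0.1 -40 -32 -8 0 0 0;-0.1 -36 -32 -8 0 0 0;-0.1 0 0 0 0 0 0;-0.1 0 0 0 0 0 0'; python3 -c "
from h import *
f=grab_frame('top')[120:300,150:480];cv2.imwrite('pics/b5.png',cv2.resize(f,None,fx=2.4,fy=2.4))
for n in 'motor_mid bearing_mid red_block_mid green_block_mid bare_motor_mid'.split(): print(n,[(np.round(d['point']),round(d['p'],2)) for d in models.search_frame(n,'top')[:3]])"
```

```text
time_s: 24.65
ee_pos: [301.3, -419.7, 248.7]
ee_rot: [180.0, -0.0, 69.6]
force: [0.7, -0.7, 0.3]
gripper_width: 50.1
gripper_force: 0.0
motor_mid [(array([ 556., -264.,   44.]), 0.89)]
bearing_mid [(array([ 473., -259.,   44.]), 0.49)]
red_block_mid [(array([ 566., -176.,   42.]), 0.61)]
green_block_mid [(array([ 471., -172.,   37.]), 0.7)]
bare_motor_mid [(array([327., 159.,  34.]), 0.83), (array([428., 169.,  36.]), 0.66), (array([ 558., -174.,    8.]), 0.24)]
```

View pics/b5.png

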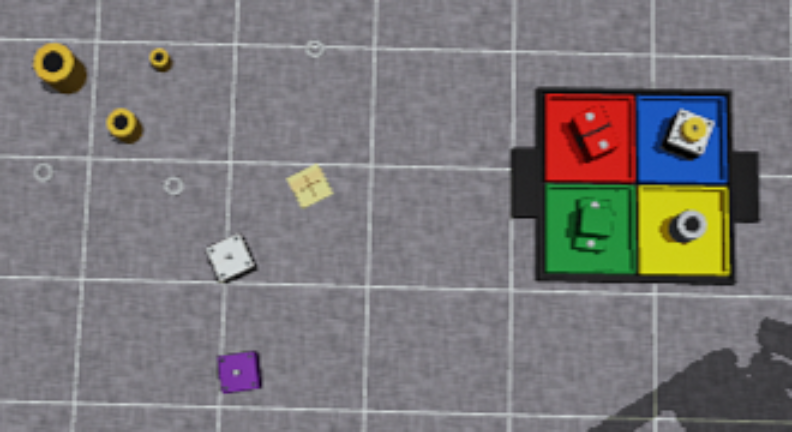

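All four parts stand centred in their bins: red (592,134), motor (690,132), green (594,225) and bearing (690,225) in the crop. The networks put each within about 8 mm of its bin centre. The bare motor (231,258) and the middle bush (121,123) have not moved.

```bash
python3 -c "
from workcell import env
print(env.job_done())"
```

```text
the job is handed in; nothing more can be done
None
```

I packed all four kit parts upright and near the middle of their bins, left the bare-shaft motor and the brass bush where they stood, and handed the job in at about 25 s; no verdict came back.

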